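# Sort the stripped trumpet parts

### The arm

A 7-joint arm with a two-finger parallel gripper is mounted at the origin on the work surface. World frame = base frame: x ahead of the robot, y to its left, z up, the work surface at z = 0. Lengths are in m, angles in rad, forces in N, time in s.
With the tool pointing down it reaches from about 0.35 to 0.9 m from the base axis. Payload 8.1 kg.
Tool frame: the origin (TCP) lies midway between the tips of the shut fingers; the grasp point (between the pads) lies 19 mm behind it; z points along the fingers, y is the line along which they close (so a half turn about z gives the same grasp; the last joint's range is limited). The gripper opens to 92 mm and grips with 3 to 60 N. Pads are 19 mm wide; open, the fingers measure 130 mm over their backs; the gripper's body (75 mm by 190 mm) begins 47 mm behind the grasp point.
Start: joints at [1.033, 0.434, 0.025, 1.573, -0.012, 1.134, -0.075], TCP at [0.263, -0.567, 0.227] pointing down, gripper open.
Joint ranges: [-2.62, 2.62], [-0.44, 2.09], [-1.27, 1.32], [0.08, 2.57], [-1.32, 4.46], [0.12, 2], [-2.74, 2.74]. Speed limits (rad/s): [2.22, 2.22, 3.01, 3.01, 3.14, 3.14, 3.14].

### API

Orientations are given as a rotation vector (axis times angle).
In Python, from cell import arm gives the robot as it stands.
- The arm moves only by the tool move_arm, never from a script. Its argument "motion" is a list of rows, each an object of numbers: "tx", "ty", "tz": the shift along the tool's x, y, z normalised to -1 to 1, where 1 is 1000 mm; "twist": the turn about the tool's z normalised to -1 to 1, where 1 is pi/2 rad. In form: [{"tx": .., "ty": .., "tz": .., "twist": ..}, ...]. A call has 1 to 12 rows; each row shifts and turns the commanded pose from where the row before left it, along the tool's axes as they then stand; what a row does not reach is not made up. A row lasts 1/10 s, in which the tool goes at most 50 mm and 8.59 degrees, less where a joint would pass 70% of its speed; a pose out of reach is approached as far as the arm can. A call with a number of a shift or a turn outside -1 to 1 is refused whole. A call with a gripper value outside its range is refused whole. "gripper" is the gripper's target within -1 to 1 (shut at 1, half-way at 0, fully open at -1), set as the call begins (left out, the last holds). The fingers move at their own pace and stop on an object; "squeeze" is the grip in N (left out, the last holds). Time passes only in rows, so rows that do not move let the fingers close. It gives the time, the measured TCP pose, the force, the opening and the grip force at its end, in the units of the state.
- arm.observe(): the state, without advancing time (a new reading comes with each control period).
- arm.get_image(name): name is "scene" or "top" or "wrist"; returns the picture (480x640x3 uint8, red, green, blue); there is no depth.
- arm.calibration(name): a dict with "K" (3x3 intrinsics, pixels), "T" (4x4, takes a point from camera to world coordinates). Camera axes: x right, y down, z forward; pixel columns grow to the right and rows downward; lengths in m; the calibration is good to about 2 mm. A picture is of the moment at which its call begins: read the wrist's pose just before it. calibration takes no time and is no camera call; for the wrist camera it gives the pose at the moment of the call.
- arm.sign_off(): hands the job in; it is judged then, once.
Trained networks look in the newest picture that a camera, given by its name, has taken for a name from the list of things; names that differ only in an ending like _2 or _b are one class to them, and where a whole thing is asked for, a point or a joint stands for the part that bears it (a point fixed in the world has none). Each returns a list of dicts, best first, with "conf" (0 to 1); they miss things now and then, are a little off and sometimes report something else, mostly with a low value. They report only what shows in the picture. A call takes as long as a camera call. They do not tell look-alikes from the thing itself.
- arm.look_for(camera, query): "point" ([column, row] as shares, 0 to 1, of the picture: columns of its width, rows of its height, amid what is visible of it).
- arm.regions_of(camera, query): "region" (480x640 bool, what is visible of it) and "point" ([column, row] as shares, 0 to 1, of the picture: columns of its width, rows of its height, amid what is visible of it).
- arm.place_of(camera, query): "point" ([column, row] as shares, 0 to 1, of the picture: columns of its width, rows of its height: a listed point, or the origin of a listed thing).
The state is a dict: "clock": time; "joints": joint angles; "dq": joint speeds; "joint_efforts": joint torques, N m; "position": TCP position; "ee_rot": TCP orientation; "force": force on the tool from outside, world axes, zero at the start; "ft_torque": the same for the moment, N m; "width": opening from 0.0 (shut) to 1.0 (fully open); "gripper_force": force on a finger pad.
Only numpy, scipy, OpenCV 4.12 (cv2) and the standard library are available. Lean on these libraries where they do the work, as an engineer would, in place of code of your own. Each camera call takes 0.05 s, during which the arm holds its last target. There are 200 camera calls.

### The job

Sort the five loose trumpet parts on the bench: stand the two mouthpieces rim down in the pockets of the wooden stand, one in each pocket, lay the two valve caps flat side by side in the round metal dish, and lay the tuning slide flat in the rectangular grey tray, each the same way up as it is now. Put each part down rather than dropping it, let go of it, and do not knock over or shift the amber bottle or the white jar.

Things in the scene. Friction and masses are not known exactly. Their poses are not given: they have to be found in the camera images.
- mouthpiece_long: Silver trumpet mouthpiece, standing rim down: a cup 27 mm across at the bottom (to 5 mm height, then slightly narrower up to 19 mm, tapering to 11 mm at 33 mm), then a slim round shank 11 mm thick up to 60 mm, narrowing to 9.6 mm at the top; 87 mm tall, about 0.1 kg. Origin: centre of its underside (the rim); z up along its axis.
- mouthpiece_short: Silver cornet mouthpiece, the same shape but shorter, standing rim down: cup 26 mm across, shank 11 mm thick from 33 to 43 mm height, narrowing to 9.6 mm at the top; 70 mm tall, about 0.1 kg. Origin: centre of its underside; z up along its axis.
- cap_tall: Small brass valve cap, a plain knurled disc 26 mm across and 16 mm high with a dark hole drawn on top, lying flat, about 25 g. Origin: centre of its underside; z up.
- cap_flat: Wider, flatter brass valve cap, 32 mm across and 10 mm high, with a nub 10 mm across and 4 mm high on top, lying flat, about 25 g. Origin: centre of its underside; z up.
- tuning_slide: U-shaped brass tuning slide lying flat, of 12 mm round tube: 110 mm long along its x, 50 mm wide over both legs along its y, 12 mm high; the closed bow is at +x, the open leg ends (silver) at -x; the two straight legs have their axes at y = +19 and -19 mm, from x = -49 to 36 mm; a thin brace joins them at x = 26 mm. About 0.13 kg, its weight near the origin. Can be gripped over both legs (50 mm) at the origin. Origin: middle of its length and width, at the underside; z up.
- stand: Fixed wooden mouthpiece stand, a block 70 mm (its x) by 130 mm (its y) by 25 mm high with two round pockets in its top, 46 mm wide and 12 mm deep (pocket floor 13 mm above the bench), centred at y = +31 and y = -31 mm. Either mouthpiece may go in either pocket. Origin: centre of its underside; z up.
- dish: Fixed round metal dish for the valve caps, 140 mm across outside, 132 mm inside, rim 20 mm above the bench, flat inner floor 3 mm above the bench. Origin: centre of its underside; z up.
- slide_tray: Fixed rectangular grey plastic tray for the tuning slide, outside 130 mm (its x) by 180 mm (its y), walls 5 mm thick and 20 mm high, inside 120 by 170 mm, inner floor 5 mm above the bench. Origin: centre of its underside; z up.
- amber_bottle: Bystander: amber glass bottle 56 mm across, 130 mm tall, near the robot at the left of the work. Not to be disturbed. Origin: centre of its underside.
- white_jar: Bystander: white plastic jar 76 mm across, 70 mm tall, beyond the trays at the left. Not to be disturbed. Origin: centre of its underside.
Not all that is in view belongs to the job. Leave any red look-alike of the slide_tray alone.

How it is judged:
At the end, for the whole second after the job is handed in: Mouthpieces upright (0.12 rad), one in each pocket (13 mm in x, y; 4 mm in height); caps flat on the dish floor, right way up (56 mm of its centre; 4 mm; 0.12 rad); slide flat on the tray floor (40 mm across, 65 along; 4 mm; 0.1 rad); all released, at rest (0.02 m/s) (x of mouthpiece_long in the frame of stand between -0.013 and 0.013 m and z of mouthpiece_long in the frame of stand between 0.009 and 0.017 m and angle between each of mouthpiece_long, mouthpiece_short, cap_tall, cap_flat's own z axis and vertical below 0.12 rad and (y of mouthpiece_long in the frame of stand between 0.018 and 0.044 m or y of mouthpiece_long in the frame of stand between -0.044 and -0.018 m) and x of mouthpiece_short in the frame of stand between -0.013 and 0.013 m and z of mouthpiece_short in the frame of stand between 0.009 and 0.017 m and (y of mouthpiece_short in the frame of stand between 0.018 and 0.044 m or y of mouthpiece_short in the frame of stand between -0.044 and -0.018 m) and horizontal distance between each of cap_tall, cap_flat and dish below 0.056 m and z of cap_tall in the frame of dish between -0.001 and 0.007 m and z of cap_flat in the frame of dish between -0.001 and 0.007 m and x of tuning_slide in the frame of slide_tray between -0.04 and 0.04 m and y of tuning_slide in the frame of slide_tray between -0.065 and 0.065 m and z of tuning_slide in the frame of slide_tray between 0.001 and 0.009 m and angle between tuning_slide's own z axis and vertical below 0.1 rad and linear speed of each of mouthpiece_long, mouthpiece_short, cap_tall, cap_flat, tuning_slide below 0.02 m/s); the robot touches nothing.
It fails at once if the amber bottle knocked or shifted by more than 30 mm (distance of amber_bottle from where it was at the start of the episode above 0.03 m).
It fails at once if the white jar knocked or shifted by more than 30 mm (distance of white_jar from where it was at the start of the episode above 0.03 m).
It fails at once if a part dropped or thrown: moving faster than 0.75 m/s while the fingers do not hold it ((linear speed of mouthpiece_long above 0.75 m/s and contact force between mouthpiece_long and the fingers below 0.05 N) or (linear speed of mouthpiece_short above 0.75 m/s and contact force between mouthpiece_short and the fingers below 0.05 N) or (linear speed of cap_tall above 0.75 m/s and contact force between cap_tall and the fingers below 0.05 N) or (linear speed of cap_flat above 0.75 m/s and contact force between cap_flat and the fingers below 0.05 N) or (linear speed of tuning_slide above 0.75 m/s and contact force between tuning_slide and the fingers below 0.05 N)).
It also fails if it takes over 128 s, if anything falls off the work surface, if the arm or the gripper's body presses on something with over 40 N, if the wrist force passes 120 N, or if a joint passes its speed limit or range.

## Working session

There is one attempt and no reset: what is moved stays moved. The work goes in short steps, Python scripts to look and compute and a tool call to move; the robot and the scene stay as the last step left them, time stands still between calls to the robot, and variables do not carry over. Pictures are saved under pics/ and viewed, at most 16 in all, crops included, and the job is handed in when it is done.

Besides the shell and the picture viewer there is one more tool, called after "Emit:" as a command line: name --argument value ..., lists and objects as JSON in quotes. move_arm: Moves the arm, as the interface text tells. Scaled input: -1 to 1 covers 1000 mm each way for a shift and pi/2 rad each way for a turn. Its arguments: {"type":"object","properties":{"motion":{"type":"array","items":{"type":"object","properties":{"tx":{"type":"number"},"ty":{"type":"number"},"tz":{"type":"number"},"twist":{"type":"number"}}}},"gripper":{"type":"number"},"squeeze":{"type":"number"}},"required":["motion"]}

```bash
mkdir -p pics; python3 - <<'E'
from cell import arm
import cv2,numpy as np
s=arm.observe();print({k:np.round(v,3).tolist() for k,v in s.items()})
for c in("top","scene"):
    im=arm.get_image(c);cv2.imwrite(f"pics/{c}0.png",im[...,::-1])
    print(c,arm.calibration(c)["T"].round(3).tolist(),arm.calibration(c)["K"].round(1).tolist())
E
```

```text
{'clock': 0.0, 'joints': [1.033, 0.435, 0.025, 1.574, -0.012, 1.134, -0.075], 'dq': [0.0, -0.0, 0.002, -0.001, -0.0, 0.001, 0.0], 'joint_efforts': [0.001, -66.784, 0.986, -31.445, -0.06, 0.043, 0.0], 'position': [0.263, -0.566, 0.226], 'ee_rot': [-3.066, -0.677, 0.001], 'force': [0.365, 0.843, 0.135], 'ft_torque': [0.029, 0.032, 0.054], 'gripper_force': 0.0, 'width': 0.998}
top [[-0.013, -0.995, 0.103, 0.317], [-1.0, 0.012, -0.003, 0.055], [0.002, -0.103, -0.995, 1.371], [0.0, 0.0, 0.0, 1.0]] [[583.3, 0.0, 312.6], [0.0, 583.3, 231.4], [0.0, 0.0, 1.0]]
scene [[0.201, 0.835, -0.513, 0.913], [0.98, -0.167, 0.112, -0.041], [0.007, -0.525, -0.851, 0.806], [0.0, 0.0, 0.0, 1.0]] [[481.0, 0.0, 314.9], [0.0, 481.0, 243.3], [0.0, 0.0, 1.0]]
```

View pics/top0.png

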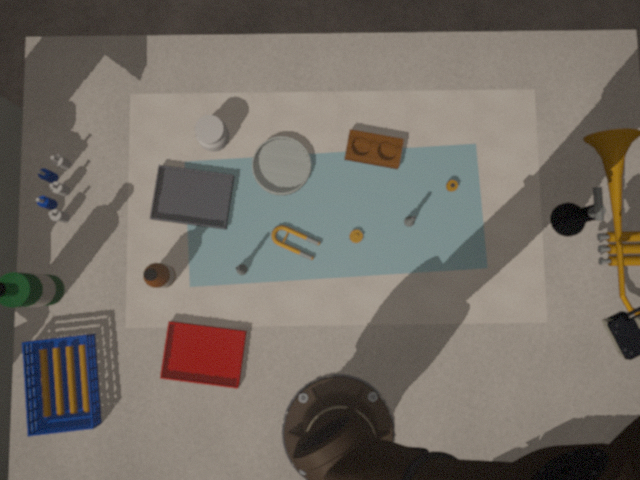

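View pics/scene0.png

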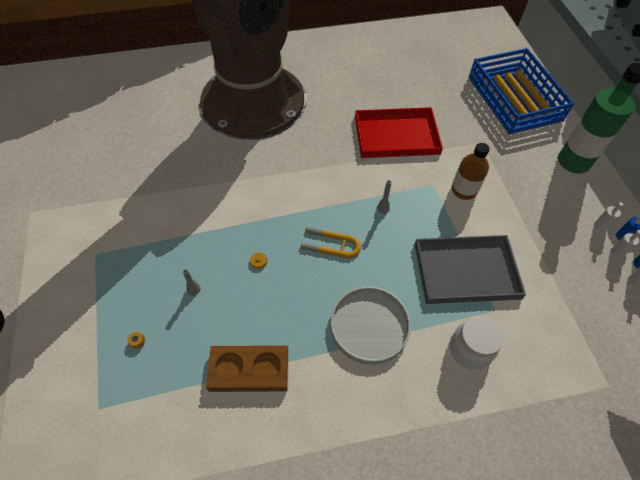

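The top picture shows the grey tray at (195,195), its red look-alike at (204,353), the dish at (283,163) and the stand at (375,148). The mouthpieces are at (242,268) and (410,220), the caps at (357,235) and (453,184), and the slide at (297,242). The slide's bow points left in the picture. The scene picture agrees.

```bash
cat > h.py <<'E'
from cell import arm
import cv2,numpy as np
from scipy.spatial.transform import Rotation as R
def plane(c,uv,z):
    """pixels (N,2) -> world xy at height z"""
    k=arm.calibration(c);K,T=np.array(k["K"]),np.array(k["T"])
    uv=np.atleast_2d(uv).astype(float)
    d=np.c_[uv,np.ones(len(uv))]@np.linalg.inv(K).T@T[:3,:3].T
    return T[:2,3]+d[:,:2]*((z-T[2,3])/d[:,2])[:,None]
S=np.array([640,480])
def rect(c,region,z):
    m=region.astype(np.uint8)
    p=np.argwhere(m)[:,::-1]+0.
    w=plane(c,p,z)*1000
    (cx,cy),(a,b),ang=cv2.minAreaRect(w.astype(np.float32))
    return np.round([cx,cy,a,b,ang],1),w.mean(0).round(1)
def go(x,y,z,yaw):
    """shift in tool axes (m) and twist (rad) from the present pose to TCP goal; yaw = direction of tool y in the world, mod pi"""
    s=arm.observe();M=R.from_rotvec(s["ee_rot"]).as_matrix()
    d=M.T@(np.array([x,y,z])-s["position"])
    cur=np.arctan2(M[1,1],M[0,1]);dy=(yaw-cur+np.pi/2)%np.pi-np.pi/2
    print("tool shift mm",(d*1000).round(1),"twist(+ about tool z) units",round(-dy/(np.pi/2),4),"yaw now",round(cur,3),"j7",round(s["joints"][6],3),"M",M.round(3).tolist())
E
python3 - <<'E'
from h import *
H=dict(mouthpiece_long=0,mouthpiece_short=0,cap_tall=0,cap_flat=0,tuning_slide=0,stand=0,dish=0,slide_tray=0,amber_bottle=0,white_jar=0)
Z=dict(tuning_slide=.006,stand=.025,dish=.02,slide_tray=.02,cap_tall=.012,cap_flat=.006)
for c in("top","scene"):
  arm.get_image(c)
  for n in H:
    for r in arm.place_of(c,n)[:2]:
      p=np.array(r["point"])*S
      print(c,n,round(r["conf"],2),p.round(),(plane(c,p,0)[0]*1000).round(1))
    if n in Z:
      for r in arm.regions_of(c,n)[:2]:
        print("   reg",round(r["conf"],2),*rect(c,r["region"],Z[n]))
go(.5,-.1,.2,0)
E
```

```text
top mouthpiece_long 0.55 [243. 271.] [368.3 215.8]
top mouthpiece_short 0.55 [410. 216.] [ 492.9 -181.2]
top cap_tall 0.44 [452. 184.] [ 568.6 -284.4]
   reg 0.59 [ 562.2 -279.7   24.9   27.4   43.9] [ 562.5 -279.4]
   reg 0.25 [360.4 407.7  72.2  55.6  89.3] [360.1 408.5]
top cap_flat 0.71 [352. 236.] [446.  -43.1]
   reg 0.51 [447.5 -51.4  28.2  28.5  44.1] [447.  -50.8]
top tuning_slide 0.64 [295. 241.] [437.4  91.3]
   reg 0.81 [437.2  95.  112.2  50.8  64.4] [438.8  97.8]
top stand 0.79 [375. 149.] [ 656.7 -102.4]
top stand 0.62 [194. 198.] [542.8 331.6]
   reg 0.97 [649.9 -95.3 130.   75.6  79.1] [649.4 -95.5]
   reg 0.74 [614.2 123.2 138.2 140.2  51.5] [614.6 123.2]
top slide_tray 0.85 [195. 197.] [544.3 328.9]
top slide_tray 0.8 [204. 352.] [181.5 305.8]
   reg 0.8 [178.7 304.1 182.4 130.6  82.1] [178.6 304. ]
   reg 0.7 [543.4 332.7 182.4 129.1  81.4] [543.  333.2]
top amber_bottle 0.81 [162. 276.] [358.3 405.3]
top white_jar 0.85 [215. 137.] [690.1 282.4]
scene mouthpiece_long 0.84 [383. 208.] [370.5 219.4]
scene mouthpiece_short 0.82 [192. 290.] [ 482.5 -179.7]
scene cap_t
[... 385 characters left out ...]
 [249. 366.] [646.1 -94.5]
scene stand 0.64 [466. 268.] [539.7 336.8]
   reg 0.62 [656.4 -96.6 132.1  74.9  78.5] [657.3 -96.4]
scene dish 0.72 [369. 322.] [609.  126.1]
   reg 0.57 [620.  123.6 137.  142.7  77.4] [621.7 121.5]
scene slide_tray 0.79 [398. 134.] [177.  309.5]
scene slide_tray 0.74 [467. 270.] [542.5 336.8]
   reg 0.8 [548.1 330.6 185.9 137.5  81.7] [550.7 329.7]
   reg 0.58 [186.9 301.1 184.8 146.8  82. ] [189.3 300.7]
scene amber_bottle 0.65 [466. 189.] [358.1 405.8]
scene white_jar 0.91 [470. 351.] [695.8 284.5]
tool shift mm [ 411.4 -323.7   26.7] twist(+ about tool z) units -0.7232 yaw now -1.136 j7 -0.075 M [[0.907, 0.421, -0.0], [0.421, -0.907, -0.0], [-0.0, 0.0, -1.0]]
```

Two trays match slide_tray: grey (195,195) and red (204,353). The grey one fits, since the red is the named look-alike. Everything else is unambiguous. I'll confirm with an enlarged crop while moving above cap_tall.

Emit:
move_arm --motion '[{"twist": -0.09},{"twist": -0.09},{"twist": -0.09},{"twist": -0.09},{"twist": -0.09},{"twist": -0.09},{"twist": -0.088}]' --gripper -1 --squeeze 15

```text
invalid input
```

Emit:
move_arm --motion '[{"tx": 0.0329,"ty": 0.0254,"tz": 0.0076},{"tx": 0.0329,"ty": 0.0254,"tz": 0.0076},{"tx": 0.0329,"ty": 0.0254,"tz": 0.0076},{"tx": 0.0329,"ty": 0.0254,"tz": 0.0076},{"tx": 0.0329,"ty": 0.0254,"tz": 0.0076},{"tx": 0.0329,"ty": 0.0254,"tz": 0.0076},{"tx": 0.0329,"ty": 0.0254,"tz": 0.0076},{"tx": 0.0329,"ty": 0.0254,"tz": 0.0076},{"tx": 0.0329,"ty": 0.0254,"tz": 0.0076},{"tx": 0.0329,"ty": 0.0254,"tz": 0.0076},{},{}]'

```text
invalid input
```

```bash
python3 - <<'E'
from h import *
go(.563,-.279,.15,-.15)
T=arm.calibration("wrist")["T"];print(np.round(T,3).tolist())
im=arm.get_image("wrist")
for r in arm.place_of("wrist","cap_tall")[:2]:
    p=np.array(r["point"])*S;print(r["conf"],p,plane("wrist",p,0)*1000)
for r in arm.regions_of("wrist","cap_tall")[:2]:
    print(r["conf"],rect("wrist",r["region"],.012))
t=cv2.imread("pics/top0.png")[100:420,120:500]
t=cv2.resize(t,None,fx=1.5,fy=1.5,interpolation=cv2.INTER_CUBIC)
v=np.zeros((480,770,3),np.uint8);v[:,:570]=t;v[:150,570:]=cv2.resize(im[...,::-1],(200,150));cv2.imwrite("pics/w1.png",v)
E
```

```text
tool shift mm [ 393.1 -134.8   76.7] twist(+ about tool z) units -0.6277 yaw now -1.136 j7 -0.075 M [[0.907, 0.421, -0.0], [0.421, -0.907, -0.0], [-0.0, 0.0, -1.0]]
[[0.42, -0.872, -0.251, 0.333], [-0.907, -0.403, -0.118, -0.535], [0.001, 0.278, -0.961, 0.385], [0.0, 0.0, 0.0, 1.0]]
```

View pics/w1.png

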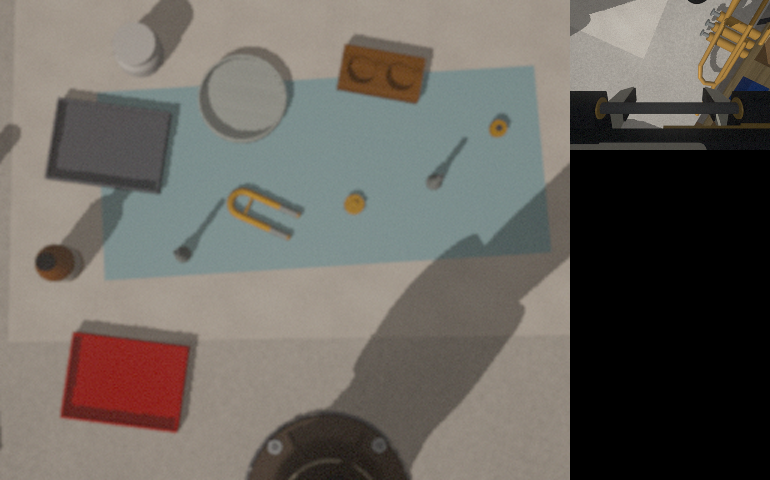

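The crop confirms the grey tray at (108,143) and the red one at (125,380). Cap_tall, with its dark hole, is at (499,128), and cap_flat, with its nub, is at (355,203). Both moves were refused; the rows probably need all four keys.

Emit:
move_arm --motion '[{"tx": 0,"ty": 0,"tz": 0,"twist": -0.09},{"tx": 0,"ty": 0,"tz": 0,"twist": -0.09},{"tx": 0,"ty": 0,"tz": 0,"twist": -0.09},{"tx": 0,"ty": 0,"tz": 0,"twist": -0.09},{"tx": 0,"ty": 0,"tz": 0,"twist": -0.09},{"tx": 0,"ty": 0,"tz": 0,"twist": -0.09},{"tx": 0,"ty": 0,"tz": 0,"twist": -0.088}]' --gripper -1 --squeeze 15

```text
clock: 2.65
position: [0.2632, -0.5669, 0.2267]
ee_rot: [2.375, 2.056, -0.0]
force: [-0.8, 0.6, -0.8]
width: 1.002
gripper_force: 0.0
```

Emit:
move_arm --motion '[{"tx": 0.0329,"ty": 0.0254,"tz": 0.0076,"twist": 0},{"tx": 0.0329,"ty": 0.0254,"tz": 0.0076,"twist": 0},{"tx": 0.0329,"ty": 0.0254,"tz": 0.0076,"twist": 0},{"tx": 0.0329,"ty": 0.0254,"tz": 0.0076,"twist": 0},{"tx": 0.0329,"ty": 0.0254,"tz": 0.0076,"twist": 0},{"tx": 0.0329,"ty": 0.0254,"tz": 0.0076,"twist": 0},{"tx": 0.0329,"ty": 0.0254,"tz": 0.0076,"twist": 0},{"tx": 0.0329,"ty": 0.0254,"tz": 0.0076,"twist": 0},{"tx": 0.0329,"ty": 0.0254,"tz": 0.0076,"twist": 0},{"tx": 0.0329,"ty": 0.0254,"tz": 0.0076,"twist": 0},{"tx": 0,"ty": 0,"tz": 0,"twist": 0},{"tx": 0,"ty": 0,"tz": 0,"twist": 0}]'

```text
clock: 3.85
position: [0.564, -0.2783, 0.1504]
ee_rot: [-2.378, -2.052, 0.0]
force: [0.1, -0.3, -0.0]
width: 1.001
gripper_force: 0.0
```

```bash
cat >> h.py <<'E'
def see(n,zr=None,c="wrist",k=2):
    im=arm.get_image(c)
    for r in arm.place_of(c,n)[:k]:
        p=np.array(r["point"])*S;print(n,round(r["conf"],2),p.round(),plane(c,p,0).round(4)*1000)
    if zr is not None:
        for r in arm.regions_of(c,n)[:k]: print("  reg",round(r["conf"],2),*rect(c,r["region"],zr))
    return im[...,::-1]
E
python3 - <<'E'
from h import *
go(.563,-.279,.003,-.15)
cv2.imwrite("pics/w2.png",see("cap_tall",.012))
E
```

```text
tool shift mm [ -0.9  -0.8 147.4] twist(+ about tool z) units 0.0019 yaw now -0.147 j7 0.086 M [[0.147, 0.989, -0.001], [0.989, -0.147, 0.0], [0.0, -0.001, -1.0]]
cap_tall 0.73 [315. 219.] [[ 563.2 -281.6]]
  reg 0.91 [ 564.9 -281.5   27.1   27.2   35.9] [ 564.7 -281.6]
```

View pics/w2.png

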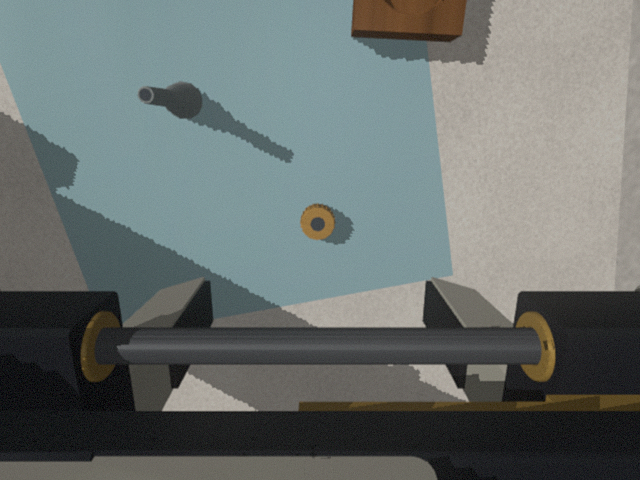

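Cap_tall is at (317,222), centred between the fingers.

Emit:
move_arm --motion '[{"tx": -0.0033,"ty": 0.0005,"tz": 0.03,"twist": 0},{"tx": 0,"ty": 0,"tz": 0.035,"twist": 0},{"tx": 0,"ty": 0,"tz": 0.035,"twist": 0},{"tx": 0,"ty": 0,"tz": 0.03,"twist": 0},{"tx": 0,"ty": 0,"tz": 0.016,"twist": 0},{"tx": 0,"ty": 0,"tz": 0,"twist": 0},{"tx": 0,"ty": 0,"tz": 0,"twist": 0}]'

```text
clock: 4.7
position: [0.5638, -0.2836, 0.0057]
ee_rot: [2.381, 2.047, 0.0]
force: [0.4, 0.2, 0.5]
width: 0.997
gripper_force: 0.0
```

Emit:
move_arm --motion '[{"tx": 0,"ty": 0,"tz": 0,"twist": 0},{"tx": 0,"ty": 0,"tz": 0,"twist": 0},{"tx": 0,"ty": 0,"tz": 0,"twist": 0},{"tx": 0,"ty": 0,"tz": 0,"twist": 0},{"tx": 0,"ty": 0,"tz": 0,"twist": 0},{"tx": 0,"ty": 0,"tz": 0,"twist": 0},{"tx": 0,"ty": 0,"tz": 0,"twist": 0},{"tx": 0,"ty": 0,"tz": 0,"twist": 0},{"tx": 0,"ty": 0,"tz": 0,"twist": 0},{"tx": 0,"ty": 0,"tz": 0,"twist": 0}]' --gripper 1

```text
clock: 5.7
position: [0.5634, -0.2827, 0.0047]
ee_rot: [-2.381, -2.049, 0.0]
force: [0.4, -0.4, -0.1]
width: 0.262
gripper_force: 15.0
```

Emit:
move_arm --motion '[{"tx": 0,"ty": 0,"tz": -0.025,"twist": 0},{"tx": 0,"ty": 0,"tz": -0.04,"twist": 0},{"tx": 0,"ty": 0,"tz": -0.04,"twist": 0},{"tx": 0.04,"ty": 0,"tz": 0,"twist": 0},{"tx": 0.04,"ty": 0,"tz": 0,"twist": 0},{"tx": 0.04,"ty": 0,"tz": 0,"twist": 0},{"tx": 0.04,"ty": 0,"tz": 0,"twist": 0},{"tx": 0.04,"ty": 0,"tz": 0,"twist": 0},{"tx": 0.04,"ty": 0,"tz": 0,"twist": 0},{"tx": 0.04,"ty": -0.0065,"tz": 0,"twist": 0},{"tx": 0,"ty": 0,"tz": 0,"twist": 0},{"tx": 0,"ty": 0,"tz": 0,"twist": 0}]'

```text
clock: 6.9
position: [0.5986, -0.0036, 0.1097]
ee_rot: [-2.378, -2.052, 0.0]
force: [-0.1, -0.7, -1.2]
width: 0.264
gripper_force: 15.0
```

```bash
python3 - <<'E'
from h import *
print(arm.observe()["width"])
cv2.imwrite("pics/w3.png",see("dish",.02,k=1))
go(.613,.095,.008,-.15)
E
```

```text
0.26401571278568786
dish 0.93 [315.  28.] [[618.9 120.3]]
  reg 0.93 [614.9  90.9  78.8 138.7  81.3] [615.9  98.2]
tool shift mm [102.9  -1.2 101.5] twist(+ about tool z) units -0.0011 yaw now -0.152 j7 -0.4 M [[0.151, 0.989, -0.0], [0.989, -0.151, -0.001], [-0.001, -0.0, -1.0]]
```

View pics/w3.png

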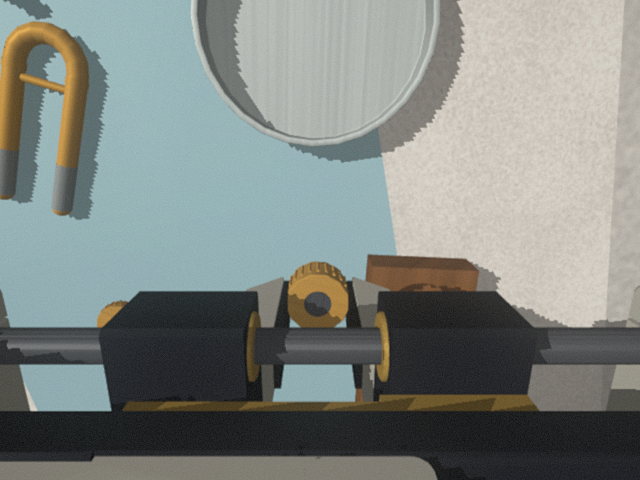

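The cap is held at (318,300), and the dish is ahead with its near rim at (318,143).

Emit:
move_arm --motion '[{"tx": 0.034,"ty": 0,"tz": 0,"twist": 0},{"tx": 0.035,"ty": 0,"tz": 0,"twist": 0},{"tx": 0.034,"ty": -0.001,"tz": 0.01,"twist": 0},{"tx": 0,"ty": 0,"tz": 0.03,"twist": 0},{"tx": 0,"ty": 0,"tz": 0.03,"twist": 0},{"tx": 0,"ty": 0,"tz": 0.015,"twist": 0},{"tx": 0,"ty": 0,"tz": 0.008,"twist": 0},{"tx": 0,"ty": 0,"tz": 0.004,"twist": 0},{"tx": 0,"ty": 0,"tz": 0.004,"twist": 0},{"tx": 0,"ty": 0,"tz": 0,"twist": 0},{"tx": 0,"ty": 0,"tz": 0,"twist": 0},{"tx": 0,"ty": 0,"tz": 0,"twist": 0}]'

```text
clock: 8.25
position: [0.6136, 0.0972, 0.0094]
ee_rot: [2.381, 2.049, 0.002]
force: [0.1, -0.1, 0.5]
width: 0.266
gripper_force: 15.0
```

Emit:
move_arm --motion '[{"tx": 0,"ty": 0,"tz": 0.0012,"twist": 0},{"tx": 0,"ty": 0,"tz": 0,"twist": 0},{"tx": 0,"ty": 0,"tz": 0,"twist": 0}]'

```text
clock: 8.55
position: [0.6133, 0.0971, 0.0077]
ee_rot: [2.381, 2.049, 0.0]
force: [-0.6, 0.1, 1.3]
width: 0.264
gripper_force: 15.0
```

Emit:
move_arm --motion '[{"tx": 0,"ty": 0,"tz": 0,"twist": 0},{"tx": 0,"ty": 0,"tz": 0,"twist": 0},{"tx": 0,"ty": 0,"tz": 0,"twist": 0},{"tx": 0,"ty": 0,"tz": 0,"twist": 0},{"tx": 0,"ty": 0,"tz": 0,"twist": 0},{"tx": 0,"ty": 0,"tz": 0,"twist": 0},{"tx": 0,"ty": 0,"tz": -0.02,"twist": 0},{"tx": 0,"ty": 0,"tz": -0.04,"twist": 0},{"tx": 0,"ty": 0,"tz": -0.04,"twist": 0},{"tx": 0,"ty": 0,"tz": -0.04,"twist": 0},{"tx": 0,"ty": 0,"tz": 0,"twist": 0}]' --gripper 0

```text
clock: 9.65
position: [0.6164, 0.0983, 0.1536]
ee_rot: [2.378, 2.046, 0.013]
force: [0.9, 0.1, 0.3]
width: 0.5
gripper_force: 0.0
```

```bash
python3 - <<'E'
from h import *
go(.447,-.051,.13,-.15)
see("cap_flat",.006,"scene");see("cap_tall",None,"scene");see("cap_tall",None,"top")
E
```

```text
tool shift mm [-172.9 -145.5   21.7] twist(+ about tool z) units 0.0002 yaw now -0.15 j7 -0.55 M [[0.149, 0.989, 0.009], [0.989, -0.149, 0.002], [0.004, 0.009, -1.0]]
cap_flat 0.49 [260. 263.] [[449.9 -48.3]]
  reg 0.48 [447.6 -50.4  31.   32.9  78.6] [447.3 -50.3]
cap_tall 0.36 [358. 327.] [[614.4 104.1]]
```

Emit:
move_arm --motion '[{"tx": -0.0288,"ty": -0.0242,"tz": 0.004,"twist": 0},{"tx": -0.0288,"ty": -0.0242,"tz": 0.004,"twist": 0},{"tx": -0.0288,"ty": -0.0242,"tz": 0.004,"twist": 0},{"tx": -0.0288,"ty": -0.0242,"tz": 0.004,"twist": 0},{"tx": -0.0288,"ty": -0.0242,"tz": 0.004,"twist": 0},{"tx": -0.0288,"ty": -0.0242,"tz": 0.004,"twist": 0},{"tx": 0,"ty": 0,"tz": 0,"twist": 0},{"tx": 0,"ty": 0,"tz": 0,"twist": 0}]' --gripper -0.5

```text
clock: 10.8
position: [0.4432, -0.0526, 0.1232]
ee_rot: [-2.383, -2.047, 0.001]
force: [-0.3, -0.1, -0.1]
width: 0.748
gripper_force: 0.0
```

```bash
python3 - <<'E'
from h import *
see("cap_flat",.006)
go(.4475,-.0505,.004,-.15)
E
```

```text
cap_flat 0.66 [322. 223.] [[450.7 -49.1]]
  reg 0.85 [450.6 -48.7  32.4  32.2  81.4] [450.7 -48.2]
tool shift mm [  1.1   2.5 119.5] twist(+ about tool z) units 0.001 yaw now -0.148 j7 -0.293 M [[0.148, 0.989, 0.001], [0.989, -0.148, 0.001], [0.001, 0.001, -1.0]]
```

Emit:
move_arm --motion '[{"tx": 0.0033,"ty": 0.0053,"tz": 0.03,"twist": 0},{"tx": 0,"ty": 0,"tz": 0.035,"twist": 0},{"tx": 0,"ty": 0,"tz": 0.035,"twist": 0},{"tx": 0,"ty": 0,"tz": 0.018,"twist": 0},{"tx": 0,"ty": 0,"tz": 0.002,"twist": 0},{"tx": 0,"ty": 0,"tz": 0,"twist": 0},{"tx": 0,"ty": 0,"tz": 0,"twist": 0}]'

```text
clock: 11.65
position: [0.4506, -0.0493, 0.0044]
ee_rot: [2.38, 2.049, 0.002]
force: [-0.9, 1.2, 1.1]
width: 0.752
gripper_force: 0.0
```

Emit:
move_arm --motion '[{"tx": 0,"ty": 0,"tz": 0,"twist": 0},{"tx": 0,"ty": 0,"tz": 0,"twist": 0},{"tx": 0,"ty": 0,"tz": 0,"twist": 0},{"tx": 0,"ty": 0,"tz": 0,"twist": 0},{"tx": 0,"ty": 0,"tz": 0,"twist": 0},{"tx": 0,"ty": 0,"tz": 0,"twist": 0},{"tx": 0,"ty": 0,"tz": 0,"twist": 0},{"tx": 0,"ty": 0,"tz": 0,"twist": 0}]' --gripper 1

```text
clock: 12.45
position: [0.4495, -0.0497, 0.0036]
ee_rot: [2.381, 2.049, -0.0]
force: [-0.8, 0.5, 3.6]
width: 0.328
gripper_force: 15.0
```

```bash
python3 - <<'E'
from h import *
go(.622,.150,.104,-.15)
E
```

```text
tool shift mm [ 223.2  140.8 -100.5] twist(+ about tool z) units 0.0002 yaw now -0.15 j7 -0.417 M [[0.149, 0.989, -0.0], [0.989, -0.149, -0.0], [-0.0, 0.0, -1.0]]
```

Emit:
move_arm --motion '[{"tx": 0,"ty": 0,"tz": -0.025,"twist": 0},{"tx": 0,"ty": 0,"tz": -0.04,"twist": 0},{"tx": 0,"ty": 0,"tz": -0.035,"twist": 0},{"tx": 0.0279,"ty": 0.0176,"tz": 0,"twist": 0},{"tx": 0.0279,"ty": 0.0176,"tz": 0,"twist": 0},{"tx": 0.0279,"ty": 0.0176,"tz": 0,"twist": 0},{"tx": 0.0279,"ty": 0.0176,"tz": 0,"twist": 0},{"tx": 0.0279,"ty": 0.0176,"tz": 0,"twist": 0},{"tx": 0.0279,"ty": 0.0176,"tz": 0,"twist": 0},{"tx": 0.0279,"ty": 0.0176,"tz": 0,"twist": 0},{"tx": 0.0279,"ty": 0.0176,"tz": 0,"twist": 0},{"tx": 0,"ty": 0,"tz": 0,"twist": 0}]'

```text
clock: 13.65
position: [0.6236, 0.155, 0.1032]
ee_rot: [-2.376, -2.053, -0.005]
force: [0.6, 0.4, -0.7]
width: 0.329
gripper_force: 15.0
```

Emit:
move_arm --motion '[{"tx": 0,"ty": 0,"tz": 0.025,"twist": 0},{"tx": 0,"ty": 0,"tz": 0.03,"twist": 0},{"tx": 0,"ty": 0,"tz": 0.02,"twist": 0},{"tx": 0,"ty": 0,"tz": 0.01,"twist": 0},{"tx": 0,"ty": 0,"tz": 0.006,"twist": 0},{"tx": 0,"ty": 0,"tz": 0.004,"twist": 0},{"tx": 0,"ty": 0,"tz": 0,"twist": 0},{"tx": 0,"ty": 0,"tz": 0,"twist": 0}]'

```text
clock: 14.45
position: [0.6226, 0.1502, 0.0094]
ee_rot: [2.381, 2.049, 0.002]
force: [-0.5, 0.5, -0.1]
width: 0.328
gripper_force: 15.0
```

Emit:
move_arm --motion '[{"tx": 0,"ty": 0,"tz": 0.0022,"twist": 0},{"tx": 0,"ty": 0,"tz": 0,"twist": 0},{"tx": 0,"ty": 0,"tz": 0,"twist": 0}]'

```text
clock: 14.75
position: [0.6224, 0.1502, 0.0067]
ee_rot: [2.381, 2.049, 0.001]
force: [0.7, -0.5, 1.1]
width: 0.326
gripper_force: 15.0
```

Emit:
move_arm --motion '[{"tx": 0,"ty": 0,"tz": 0,"twist": 0},{"tx": 0,"ty": 0,"tz": 0,"twist": 0},{"tx": 0,"ty": 0,"tz": 0,"twist": 0},{"tx": 0,"ty": 0,"tz": 0,"twist": 0},{"tx": 0,"ty": 0,"tz": 0,"twist": 0},{"tx": 0,"ty": 0,"tz": -0.02,"twist": 0},{"tx": 0,"ty": 0,"tz": -0.04,"twist": 0},{"tx": 0,"ty": 0,"tz": -0.04,"twist": 0},{"tx": 0,"ty": 0,"tz": -0.04,"twist": 0},{"tx": 0,"ty": 0,"tz": 0,"twist": 0},{"tx": 0,"ty": 0,"tz": 0,"twist": 0}]' --gripper -0.13

```text
clock: 15.85
position: [0.6226, 0.1502, 0.1474]
ee_rot: [2.381, 2.048, 0.003]
force: [0.3, -0.3, -1.3]
width: 0.564
gripper_force: 0.0
```

```bash
python3 - <<'E'
from h import *
see("tuning_slide",.006,"top",1)
go(.437,.095,.13,-.447)
E
```

```text
tuning_slide 0.63 [293. 241.] [[437.5  97.2]]
  reg 0.68 [437.9 123.6  74.2  41.1  21.6] [443.1 125.3]
tool shift mm [ -81.5 -173.9   15.3] twist(+ about tool z) units 0.1893 yaw now -0.15 j7 -0.633 M [[0.149, 0.989, -0.002], [0.989, -0.149, -0.001], [-0.001, -0.002, -1.0]]
```

Emit:
move_arm --motion '[{"tx": -0.0163,"ty": -0.0348,"tz": 0.003,"twist": 0},{"tx": -0.0163,"ty": -0.0348,"tz": 0.003,"twist": 0},{"tx": -0.0163,"ty": -0.0348,"tz": 0.003,"twist": 0},{"tx": -0.0163,"ty": -0.0348,"tz": 0.003,"twist": 0},{"tx": -0.0163,"ty": -0.0348,"tz": 0.003,"twist": 0},{"tx": 0,"ty": 0,"tz": 0,"twist": 0.063},{"tx": 0,"ty": 0,"tz": 0,"twist": 0.063},{"tx": 0,"ty": 0,"tz": 0,"twist": 0.063},{"tx": 0,"ty": 0,"tz": 0,"twist": 0},{"tx": 0,"ty": 0,"tz": 0,"twist": 0}]' --gripper -1

```text
clock: 17.0
position: [0.4373, 0.0953, 0.1307]
ee_rot: [-2.655, -1.678, 0.002]
force: [0.9, 0.1, 0.5]
width: 0.999
gripper_force: 0.0
```

```bash
python3 - <<'E'
from h import *
cv2.imwrite("pics/w4.png",see("tuning_slide",.006))
go(.437,.0955,.004,-.447)
E
```

```text
reg 0.93 [439.1  95.  117.2  51.7  65.3] [441.8 100.6]
tool shift mm [-1.00e-01 -6.00e-01  1.27e+02] twist(+ about tool z) units 0.0015 yaw now -0.445 j7 -0.905 M [[0.43, 0.903, -0.001], [0.903, -0.43, -0.0], [-0.0, -0.001, -1.0]]
```

View pics/w4.png

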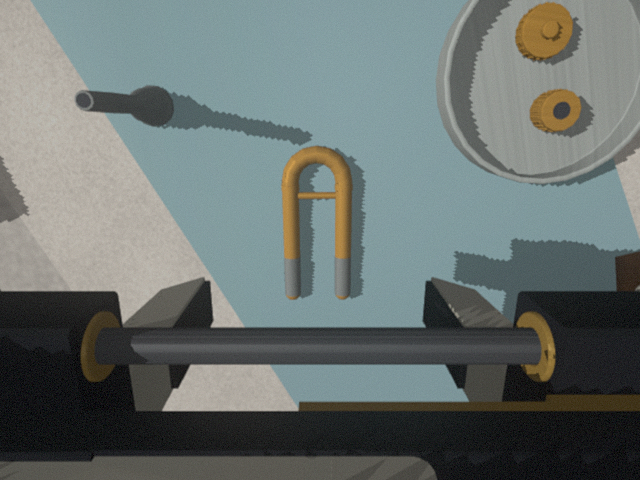

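The slide is centred at column 318 and square to the fingers. Both caps lie flat in the dish at (545,30) and (555,110).

Emit:
move_arm --motion '[{"tx": 0,"ty": 0.001,"tz": 0.03,"twist": 0},{"tx": 0,"ty": 0,"tz": 0.035,"twist": 0},{"tx": 0,"ty": 0,"tz": 0.035,"twist": 0},{"tx": 0,"ty": 0,"tz": 0.02,"twist": 0},{"tx": 0,"ty": 0,"tz": 0.007,"twist": 0},{"tx": 0,"ty": 0,"tz": 0,"twist": 0},{"tx": 0,"ty": 0,"tz": 0,"twist": 0}]'

```text
clock: 17.85
position: [0.4393, 0.0952, 0.0051]
ee_rot: [2.658, 1.675, 0.002]
force: [-0.6, -0.8, 0.0]
width: 1.001
gripper_force: 0.0
```

Emit:
move_arm --motion '[{"tx": 0,"ty": 0,"tz": 0,"twist": 0},{"tx": 0,"ty": 0,"tz": 0,"twist": 0},{"tx": 0,"ty": 0,"tz": 0,"twist": 0},{"tx": 0,"ty": 0,"tz": 0,"twist": 0},{"tx": 0,"ty": 0,"tz": 0,"twist": 0},{"tx": 0,"ty": 0,"tz": 0,"twist": 0},{"tx": 0,"ty": 0,"tz": 0,"twist": 0},{"tx": 0,"ty": 0,"tz": 0,"twist": 0}]' --gripper 1 --squeeze 25

```text
clock: 18.65
position: [0.4386, 0.095, 0.0044]
ee_rot: [2.658, 1.675, -0.0]
force: [0.0, -0.9, 3.8]
width: 0.533
gripper_force: 25.0
```

Emit:
move_arm --motion '[{"tx": 0,"ty": 0,"tz": -0.01,"twist": 0},{"tx": 0,"ty": 0,"tz": -0.03,"twist": 0},{"tx": 0,"ty": 0,"tz": -0.04,"twist": 0},{"tx": 0,"ty": 0,"tz": -0.04,"twist": 0},{"tx": 0,"ty": 0,"tz": 0,"twist": -0.063},{"tx": 0,"ty": 0,"tz": 0,"twist": -0.063},{"tx": 0,"ty": 0,"tz": 0,"twist": -0.063},{"tx": 0,"ty": 0,"tz": 0,"twist": 0},{"tx": 0,"ty": 0,"tz": 0,"twist": 0}]'

```text
clock: 19.55
position: [0.4386, 0.0948, 0.1245]
ee_rot: [-2.384, -2.045, 0.0]
force: [0.3, -0.5, -0.8]
width: 0.532
gripper_force: 25.0
```

```bash
python3 - <<'E'
from h import *
go(.545,.332,.01,-.15)
E
```

```text
tool shift mm [250.6  69.1 114.5] twist(+ about tool z) units -0.0017 yaw now -0.153 j7 -0.651 M [[0.152, 0.988, -0.0], [0.988, -0.152, 0.0], [0.0, -0.0, -1.0]]
```

Emit:
move_arm --motion '[{"tx": 0.0313,"ty": 0.0086,"tz": 0,"twist": 0},{"tx": 0.0313,"ty": 0.0086,"tz": 0,"twist": 0},{"tx": 0.0313,"ty": 0.0086,"tz": 0,"twist": 0},{"tx": 0.0313,"ty": 0.0086,"tz": 0,"twist": 0},{"tx": 0.0313,"ty": 0.0086,"tz": 0,"twist": 0},{"tx": 0.0313,"ty": 0.0086,"tz": 0,"twist": 0},{"tx": 0.0313,"ty": 0.0086,"tz": 0,"twist": 0},{"tx": 0.0313,"ty": 0.0086,"tz": 0,"twist": 0},{"tx": 0,"ty": 0,"tz": 0,"twist": 0},{"tx": 0,"ty": 0,"tz": 0,"twist": 0}]'

```text
clock: 20.55
position: [0.5435, 0.3328, 0.1237]
ee_rot: [-2.382, -2.048, 0.002]
force: [0.1, -1.5, -2.3]
width: 0.537
gripper_force: 25.0
```

```bash
python3 - <<'E'
from h import *
go(.545,.332,.01,-.15)
cv2.imwrite("pics/s5.png",arm.get_image("scene")[150:360,280:600,::-1])
E
```

```text
tool shift mm [ -0.5   1.7 113.7] twist(+ about tool z) units -0.0001 yaw now -0.15 j7 -0.981 M [[0.15, 0.989, -0.001], [0.989, -0.15, -0.001], [-0.001, -0.001, -1.0]]
```

View pics/s5.png

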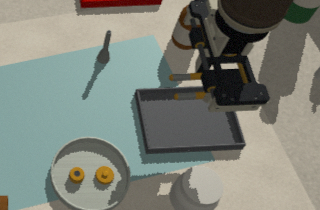

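The slide is held level above the grey tray and clear of the bottle. Now I'll lower it.

Emit:
move_arm --motion '[{"tx": 0,"ty": 0.0015,"tz": 0.025,"twist": 0},{"tx": 0,"ty": 0,"tz": 0.03,"twist": 0},{"tx": 0,"ty": 0,"tz": 0.03,"twist": 0},{"tx": 0,"ty": 0,"tz": 0.015,"twist": 0},{"tx": 0,"ty": 0,"tz": 0.008,"twist": 0},{"tx": 0,"ty": 0,"tz": 0.004,"twist": 0},{"tx": 0,"ty": 0,"tz": 0.0015,"twist": 0},{"tx": 0,"ty": 0,"tz": 0,"twist": 0},{"tx": 0,"ty": 0,"tz": 0,"twist": 0},{"tx": 0,"ty": 0,"tz": 0,"twist": 0}]'

```text
clock: 21.6
position: [0.5459, 0.3324, 0.0116]
ee_rot: [2.381, 2.049, 0.002]
force: [-0.5, 0.7, -1.4]
width: 0.533
gripper_force: 25.0
```

Emit:
move_arm --motion '[{"tx": 0,"ty": 0,"tz": 0.001,"twist": 0},{"tx": 0,"ty": 0,"tz": 0.001,"twist": 0},{"tx": 0,"ty": 0,"tz": 0,"twist": 0},{"tx": 0,"ty": 0,"tz": 0,"twist": 0}]'

```text
clock: 22.0
position: [0.5458, 0.3322, 0.0094]
ee_rot: [2.381, 2.049, 0.001]
force: [-1.1, -1.1, 5.1]
width: 0.535
gripper_force: 25.0
```

Emit:
move_arm --motion '[{"tx": 0,"ty": 0,"tz": 0,"twist": 0},{"tx": 0,"ty": 0,"tz": 0,"twist": 0},{"tx": 0,"ty": 0,"tz": 0,"twist": 0},{"tx": 0,"ty": 0,"tz": 0,"twist": 0},{"tx": 0,"ty": 0,"tz": 0,"twist": 0},{"tx": 0,"ty": 0,"tz": -0.02,"twist": 0},{"tx": 0,"ty": 0,"tz": -0.04,"twist": 0},{"tx": 0,"ty": 0,"tz": -0.04,"twist": 0},{"tx": 0,"ty": 0,"tz": -0.04,"twist": 0},{"tx": 0,"ty": 0,"tz": -0.03,"twist": 0},{"tx": 0,"ty": 0,"tz": 0,"twist": 0}]' --gripper -0.4

```text
clock: 23.1
position: [0.5476, 0.3339, 0.1839]
ee_rot: [2.381, 2.049, 0.013]
force: [0.8, 1.0, -0.2]
width: 0.702
gripper_force: 0.0
```

```bash
python3 - <<'E'
from h import *
see("mouthpiece_long",None,"scene",1)
see("tuning_slide",.011,"scene",1)
go(.37,.218,.18,-.15)
E
```

```text
mouthpiece_long 0.75 [382. 206.] [[367.3 219.4]]
  reg 0.89 [545.8 330.8 119.5  52.5  82.7] [547.1 335. ]
tool shift mm [-138.3 -156.    -2.2] twist(+ about tool z) units 0.0003 yaw now -0.15 j7 -0.957 M [[0.149, 0.989, -0.002], [0.989, -0.149, -0.002], [-0.002, -0.002, -1.0]]
```

Emit:
move_arm --motion '[{"tx": -0.028,"ty": -0.0223,"tz": 0,"twist": 0},{"tx": -0.028,"ty": -0.0223,"tz": 0,"twist": 0},{"tx": -0.028,"ty": -0.0223,"tz": 0,"twist": 0},{"tx": -0.028,"ty": -0.0223,"tz": 0,"twist": 0},{"tx": -0.028,"ty": -0.0223,"tz": 0,"twist": 0},{"tx": -0.028,"ty": -0.0223,"tz": 0,"twist": 0},{"tx": -0.028,"ty": -0.0223,"tz": 0,"twist": 0},{"tx": 0,"ty": 0,"tz": 0,"twist": 0},{"tx": 0,"ty": 0,"tz": 0,"twist": 0}]' --gripper -0.6

```text
clock: 24.25
position: [0.3617, 0.1611, 0.1785]
ee_rot: [2.382, 2.048, -0.001]
force: [0.3, 0.5, 0.3]
width: 0.8
gripper_force: 0.0
```

```bash
python3 - <<'E'
from h import *
cv2.imwrite("pics/w6.png",see("mouthpiece_long",.0))
go(.37,.218,.18,-.15)
E
```

```text
mouthpiece_long 0.72 [321. 142.] [[376.6 218.3]]
  reg 0.76 [375.6 220.1  25.6  25.6  81.4] [375.4 220.5]
tool shift mm [56.1 -1.1 -1.3] twist(+ about tool z) units 0.0006 yaw now -0.149 j7 -0.793 M [[0.149, 0.989, -0.0], [0.989, -0.149, 0.001], [0.001, -0.0, -1.0]]
```

View pics/w6.png

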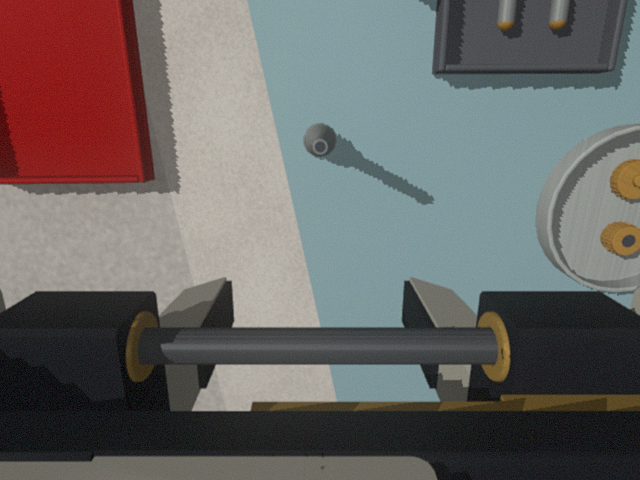

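The mouthpiece stands at (320,137), tip at (320,148), almost in the finger plane. Its lateral position needs to be finer, so I'll triangulate.

```bash
python3 - <<'E'
from h import *
print("tip",plane("wrist",[320,148],.087)*1000)
k=arm.calibration("wrist");print(np.round(k["T"],4).tolist(),np.round(k["K"],1).tolist())
for i in range(3): s=arm.observe();print(s["position"].round(4) if hasattr(s["position"],"round") else s["position"])
for c in("scene","top","wrist"):
    arm.get_image(c)
    for r in arm.regions_of(c,"mouthpiece_long")[:1]:
        m=r["region"];p=np.argwhere(m)[:,::-1]
        lo=p[p[:,1]>=p[:,1].max()-8].mean(0);hi=p[p[:,1]<=p[:,1].min()+3].mean(0)
        print(c,r["conf"],p.min(0),p.max(0),"low",lo,(plane(c,lo,.003)*1000).round(1),"hi",hi,(plane(c,hi,.086)*1000).round(1))
im=cv2.imread("pics/w6.png")[90:190,270:370];cv2.imwrite("pics/w6c.png",cv2.resize(im,None,fx=5,fy=5,interpolation=2))
E
```

```text
tip [[375.28574735 219.618233  ]]
[[0.9888, -0.144, -0.0401, 0.3759], [-0.1495, -0.9496, -0.2756, 0.2364], [0.0016, 0.2785, -0.9604, 0.3369], [0.0, 0.0, 0.0, 1.0]] [[399.0, 0.0, 317.5], [0.0, 399.0, 235.4], [0.0, 0.0, 1.0]]
[0.3627 0.1624 0.1787]
[0.3627 0.1624 0.1787]
[0.3627 0.1624 0.1787]
scene 0.57 [377 180] [390 213] low [382.9893617  208.44680851] [[374.7 218.4]] hi [388.         181.66666667] [[371.5 218.3]]
wrist 0.63 [303 125] [335 157] low [318.92929293 152.33838384] [[373.1 210. ]] hi [319.42028986 126.76811594] [[376.2 231.5]]
```

View pics/w6c.png

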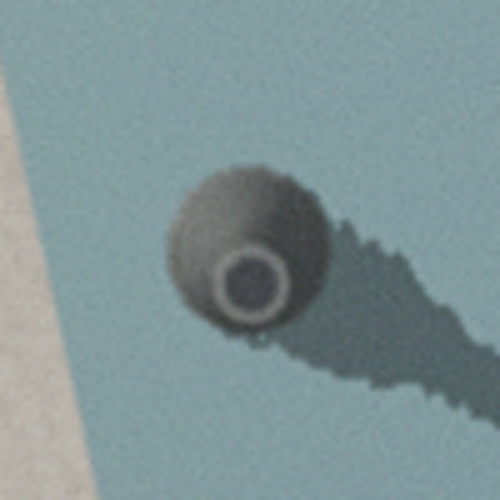

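Emit:
move_arm --motion '[{"tx": 0.03,"ty": 0.0018,"tz": 0,"twist": 0},{"tx": 0.0283,"ty": 0,"tz": 0,"twist": 0},{"tx": 0,"ty": 0,"tz": 0,"twist": 0},{"tx": 0,"ty": 0,"tz": 0.03,"twist": 0},{"tx": 0,"ty": 0,"tz": 0.035,"twist": 0},{"tx": 0,"ty": 0,"tz": 0.035,"twist": 0},{"tx": 0,"ty": 0,"tz": 0.03,"twist": 0},{"tx": 0,"ty": 0,"tz": 0.013,"twist": 0},{"tx": 0,"ty": 0,"tz": 0,"twist": 0},{"tx": 0,"ty": 0,"tz": 0,"twist": 0}]'

```text
clock: 25.7
position: [0.3725, 0.2187, 0.036]
ee_rot: [2.381, 2.049, -0.001]
force: [0.7, 0.6, -0.0]
width: 0.799
gripper_force: 0.0
```

Emit:
move_arm --motion '[{"tx": 0,"ty": 0,"tz": 0,"twist": 0},{"tx": 0,"ty": 0,"tz": 0,"twist": 0},{"tx": 0,"ty": 0,"tz": 0,"twist": 0},{"tx": 0,"ty": 0,"tz": 0,"twist": 0},{"tx": 0,"ty": 0,"tz": 0,"twist": 0},{"tx": 0,"ty": 0,"tz": 0,"twist": 0},{"tx": 0,"ty": 0,"tz": 0,"twist": 0},{"tx": 0,"ty": 0,"tz": 0,"twist": 0},{"tx": 0,"ty": 0,"tz": 0,"twist": 0},{"tx": 0,"ty": 0,"tz": 0,"twist": 0}]' --gripper 1 --squeeze 15

```text
clock: 26.7
position: [0.3724, 0.2189, 0.0357]
ee_rot: [-2.381, -2.049, 0.0]
force: [0.2, 0.0, -1.4]
width: 0.112
gripper_force: 15.0
```

```bash
python3 - <<'E'
from h import *
print(arm.observe()["position"])
cv2.imwrite("pics/w7.png",cv2.resize(np.hstack([arm.get_image("wrist")[...,::-1],cv2.resize(arm.get_image("scene")[120:300,300:540,::-1],(640,480))]),(800,300)))
go(.65,-.096,.15,-.19)
E
```

```text
[0.37237591 0.21889575 0.03574903]
tool shift mm [-270.   321.4 -114.3] twist(+ about tool z) units 0.0257 yaw now -0.15 j7 -1.112 M [[0.149, 0.989, -0.0], [0.989, -0.149, -0.0], [-0.0, -0.0, -1.0]]
```

View pics/w7.png

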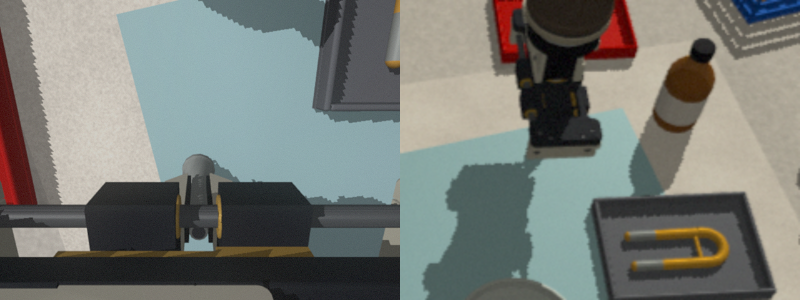

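Long mouthpiece is gripped upright, and the slide lies flat in the tray.

Emit:
move_arm --motion '[{"tx": 0,"ty": 0,"tz": -0.01,"twist": 0},{"tx": 0,"ty": 0,"tz": -0.03,"twist": 0},{"tx": 0,"ty": 0,"tz": -0.04,"twist": 0},{"tx": 0,"ty": 0,"tz": -0.034,"twist": 0},{"tx": -0.0275,"ty": 0.027,"tz": 0,"twist": 0},{"tx": -0.0275,"ty": 0.027,"tz": 0,"twist": 0},{"tx": -0.0275,"ty": 0.027,"tz": 0,"twist": 0},{"tx": -0.0275,"ty": 0.027,"tz": 0,"twist": 0},{"tx": -0.0275,"ty": 0.027,"tz": 0,"twist": 0},{"tx": -0.0275,"ty": 0.027,"tz": 0,"twist": 0}]'

```text
clock: 27.8
position: [0.5086, 0.0303, 0.1506]
ee_rot: [2.381, 2.049, 0.001]
force: [0.1, -0.1, -1.0]
width: 0.116
gripper_force: 15.0
```

Emit:
move_arm --motion '[{"tx": -0.0275,"ty": 0.027,"tz": 0,"twist": 0},{"tx": -0.0275,"ty": 0.027,"tz": 0,"twist": 0},{"tx": -0.0275,"ty": 0.027,"tz": 0,"twist": 0},{"tx": -0.0275,"ty": 0.027,"tz": 0,"twist": 0},{"tx": -0.0275,"ty": 0.027,"tz": 0,"twist": 0},{"tx": -0.0275,"ty": 0.027,"tz": 0,"twist": 0.026},{"tx": 0,"ty": 0,"tz": 0,"twist": 0},{"tx": 0,"ty": 0,"tz": 0,"twist": 0},{"tx": 0,"ty": 0,"tz": 0,"twist": 0}]'

```text
clock: 28.7
position: [0.6431, -0.1543, 0.1501]
ee_rot: [-2.42, -2.001, -0.001]
force: [-0.1, -0.1, -0.3]
width: 0.111
gripper_force: 15.0
```

```bash
python3 - <<'E'
from h import *
cv2.imwrite("pics/w8.png",see("stand",.025))
go(.65,-.096,.15,-.19);print(arm.observe()["position"],arm.observe()["width"])
k=arm.calibration("wrist");print(np.round(k["T"],4).tolist())
E
```

```text
stand 0.86 [312. 143.] [[652.5 -96.6]]
  reg 0.65 [655.3 -95.7 130.   71.4  79.1] [656.3 -91.4]
tool shift mm [58.5 -4.4  0.3] twist(+ about tool z) units 0.0009 yaw now -0.189 j7 -0.166 M [[0.188, 0.982, 0.0], [0.982, -0.188, 0.0], [0.0, -0.0, -1.0]]
[ 0.64334188 -0.15432857  0.15024582] 0.11343530892816937
[[0.9821, -0.1814, -0.0509, 0.6594], [-0.1884, -0.9431, -0.2739, -0.0808], [0.0017, 0.2786, -0.9604, 0.3085], [0.0, 0.0, 0.0, 1.0]]
```

View pics/w8.png

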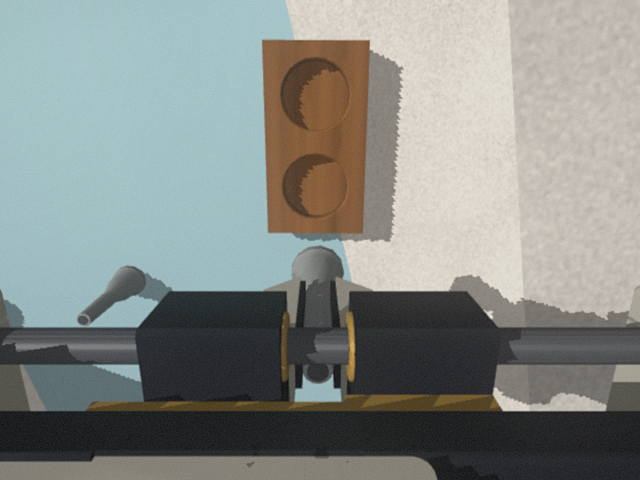

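Pockets are at (315,94) and (315,186), and the held mouthpiece is upright at column 318. The long one goes in the far pocket.

Emit:
move_arm --motion '[{"tx": 0.03,"ty": -0.0012,"tz": 0,"twist": 0},{"tx": 0.03,"ty": 0,"tz": 0,"twist": 0},{"tx": 0.0307,"ty": 0,"tz": 0,"twist": 0},{"tx": 0,"ty": 0,"tz": 0,"twist": 0},{"tx": 0,"ty": 0,"tz": 0.03,"twist": 0},{"tx": 0,"ty": 0,"tz": 0.03,"twist": 0},{"tx": 0,"ty": 0,"tz": 0.02,"twist": 0},{"tx": 0,"ty": 0,"tz": 0.01,"twist": 0},{"tx": 0,"ty": 0,"tz": 0.005,"twist": 0},{"tx": 0,"ty": 0,"tz": 0.004,"twist": 0},{"tx": 0,"ty": 0,"tz": 0,"twist": 0},{"tx": 0,"ty": 0,"tz": 0,"twist": 0}]'

```text
clock: 30.05
position: [0.6602, -0.0664, 0.0517]
ee_rot: [2.422, 2.0, 0.002]
force: [-0.6, 0.5, -0.5]
width: 0.113
gripper_force: 15.0
```

Emit:
move_arm --motion '[{"tx": 0,"ty": 0,"tz": 0.0015,"twist": 0},{"tx": 0,"ty": 0,"tz": 0.001,"twist": 0},{"tx": 0,"ty": 0,"tz": 0,"twist": 0},{"tx": 0,"ty": 0,"tz": 0,"twist": 0}]'

```text
clock: 30.45
position: [0.66, -0.0664, 0.0488]
ee_rot: [2.422, 2.0, 0.001]
force: [-1.3, 0.2, 3.2]
width: 0.112
gripper_force: 15.0
```

Emit:
move_arm --motion '[{"tx": 0,"ty": 0,"tz": 0,"twist": 0},{"tx": 0,"ty": 0,"tz": 0,"twist": 0},{"tx": 0,"ty": 0,"tz": 0,"twist": 0},{"tx": 0,"ty": 0,"tz": 0,"twist": 0},{"tx": 0,"ty": 0,"tz": 0,"twist": 0},{"tx": 0,"ty": 0,"tz": 0,"twist": 0},{"tx": 0,"ty": 0,"tz": -0.02,"twist": 0},{"tx": 0,"ty": 0,"tz": -0.04,"twist": 0},{"tx": 0,"ty": 0,"tz": -0.04,"twist": 0},{"tx": 0,"ty": 0,"tz": -0.03,"twist": 0},{"tx": 0,"ty": 0,"tz": 0,"twist": 0},{"tx": 0,"ty": 0,"tz": 0,"twist": 0}]' --gripper -0.5

```text
clock: 31.65
position: [0.6599, -0.0664, 0.1789]
ee_rot: [2.422, 1.999, 0.001]
force: [-1.1, -0.1, -0.5]
width: 0.75
gripper_force: 0.0
```

```bash
python3 - <<'E'
from h import *
see("mouthpiece_short",0,"scene");see("mouthpiece_short",0,"top")
s=arm.observe();print(s["position"])
go(.487-.149*.06,-.181-.989*.06,.18,-.19)
E
```

```text
mouthpiece_short 0.54 [197. 291.] [[ 487.3 -170.3]]
mouthpiece_short 0.43 [368. 324.] [[611.6 123.4]]
  reg 0.74 [ 463.3 -180.8   60.    22.7    7.8] [ 468.2 -182.1]
[ 0.6590665  -0.06638007  0.17709841]
tool shift mm [-205.1 -144.8   -2.6] twist(+ about tool z) units -0.0003 yaw now -0.19 j7 -0.299 M [[0.189, 0.982, -0.002], [0.982, -0.189, 0.0], [-0.0, -0.002, -1.0]]
```

Emit:
move_arm --motion '[{"tx": -0.0293,"ty": -0.0207,"tz": 0,"twist": 0},{"tx": -0.0293,"ty": -0.0207,"tz": 0,"twist": 0},{"tx": -0.0293,"ty": -0.0207,"tz": 0,"twist": 0},{"tx": -0.0293,"ty": -0.0207,"tz": 0,"twist": 0},{"tx": -0.0293,"ty": -0.0207,"tz": 0,"twist": 0},{"tx": -0.0293,"ty": -0.0207,"tz": 0,"twist": 0},{"tx": -0.0293,"ty": -0.0207,"tz": 0,"twist": 0},{"tx": 0,"ty": 0,"tz": 0,"twist": 0},{"tx": 0,"ty": 0,"tz": 0,"twist": 0},{"tx": 0,"ty": 0,"tz": 0,"twist": 0}]'

```text
clock: 32.95
position: [0.4793, -0.2394, 0.1782]
ee_rot: [-2.421, -2.001, -0.001]
force: [0.4, 0.0, 0.5]
width: 0.75
gripper_force: 0.0
```

```bash
python3 - <<'E'
from h import *
im=see("mouthpiece_short",.005);cv2.imwrite("pics/w9.png",im)
go(.487,-.181,.036,-.19);print(arm.observe()["position"])
E
```

```text
mouthpiece_short 0.76 [305. 133.] [[ 484.  -173.8]]
  reg 0.77 [ 483.3 -176.4   25.1   25.    79.1] [ 483.1 -176.5]
tool shift mm [ 58.6  -3.4 142.2] twist(+ about tool z) units 0.001 yaw now -0.188 j7 0.069 M [[0.187, 0.982, 0.0], [0.982, -0.187, 0.0], [0.0, 0.0, -1.0]]
[ 0.47937405 -0.23924177  0.17822054]
```

View pics/w9.png

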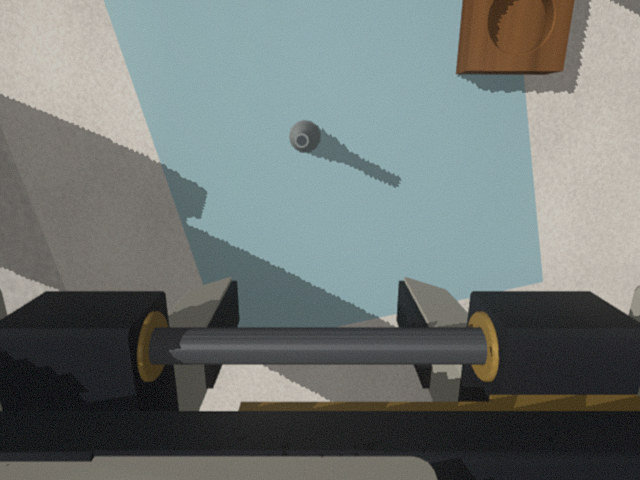

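The short mouthpiece is at (305,135), 10 mm to one side of the finger plane.

Emit:
move_arm --motion '[{"tx": 0.031,"ty": -0.0103,"tz": 0,"twist": 0},{"tx": 0.031,"ty": 0,"tz": 0,"twist": 0},{"tx": 0,"ty": 0,"tz": 0,"twist": 0},{"tx": 0,"ty": 0,"tz": 0.03,"twist": 0},{"tx": 0,"ty": 0,"tz": 0.035,"twist": 0},{"tx": 0,"ty": 0,"tz": 0.035,"twist": 0},{"tx": 0,"ty": 0,"tz": 0.03,"twist": 0},{"tx": 0,"ty": 0,"tz": 0.013,"twist": 0},{"tx": 0,"ty": 0,"tz": 0,"twist": 0},{"tx": 0,"ty": 0,"tz": 0,"twist": 0}]'

```text
clock: 34.1
position: [0.481, -0.1775, 0.0361]
ee_rot: [2.422, 2.0, 0.001]
force: [-0.0, 0.1, 0.6]
width: 0.747
gripper_force: 0.0
```

Emit:
move_arm --motion '[{"tx": 0,"ty": 0,"tz": 0,"twist": 0},{"tx": 0,"ty": 0,"tz": 0,"twist": 0},{"tx": 0,"ty": 0,"tz": 0,"twist": 0},{"tx": 0,"ty": 0,"tz": 0,"twist": 0},{"tx": 0,"ty": 0,"tz": 0,"twist": 0},{"tx": 0,"ty": 0,"tz": 0,"twist": 0},{"tx": 0,"ty": 0,"tz": 0,"twist": 0},{"tx": 0,"ty": 0,"tz": 0,"twist": 0},{"tx": 0,"ty": 0,"tz": 0,"twist": 0},{"tx": 0,"ty": 0,"tz": 0,"twist": 0}]' --gripper 1

```text
clock: 35.1
position: [0.4801, -0.1775, 0.0352]
ee_rot: [-2.422, -2.0, 0.0]
force: [-0.4, 0.3, -1.9]
width: 0.106
gripper_force: 15.0
```

Emit:
move_arm --motion '[{"tx": 0,"ty": 0,"tz": -0.01,"twist": 0},{"tx": 0,"ty": 0,"tz": -0.03,"twist": 0},{"tx": 0,"ty": 0,"tz": -0.04,"twist": 0},{"tx": 0,"ty": 0,"tz": -0.04,"twist": 0},{"tx": 0,"ty": 0,"tz": 0,"twist": 0},{"tx": 0,"ty": 0,"tz": 0,"twist": 0}]'

```text
clock: 35.7
position: [0.4806, -0.1777, 0.1565]
ee_rot: [2.421, 1.999, 0.002]
force: [0.1, -0.3, -2.6]
width: 0.099
gripper_force: 15.0
```

```bash
python3 - <<'E'
from h import *
im=arm.get_image("wrist");sc=arm.get_image("scene")
cv2.imwrite("pics/w10.png",cv2.resize(np.hstack([im[...,::-1],cv2.resize(sc[230:410,120:360,::-1],(640,480))]),(800,300)))
go(.6475,-.1260,.1562,-.19)
E
```

```text
tool shift mm [ 82.3 155.5  -1.9] twist(+ about tool z) units -0.0003 yaw now -0.191 j7 -0.064 M [[0.189, 0.982, -0.002], [0.982, -0.189, 0.0], [0.0, -0.002, -1.0]]
```

View pics/w10.png

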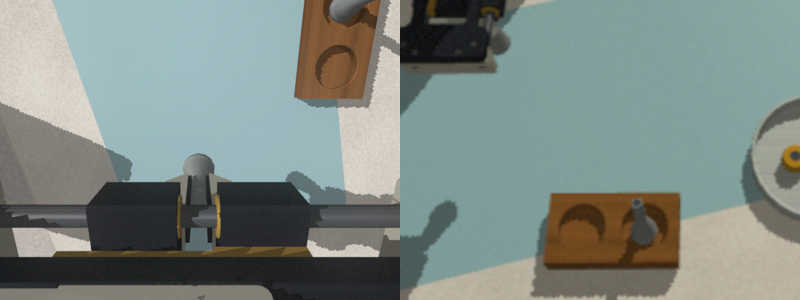

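The long mouthpiece stands upright in its pocket at (640,230), and the short one is held upright. Next I'll take it to the near pocket.

Emit:
move_arm --motion '[{"tx": 0.0137,"ty": 0.0259,"tz": 0,"twist": 0},{"tx": 0.0137,"ty": 0.0259,"tz": 0,"twist": 0},{"tx": 0.0137,"ty": 0.0259,"tz": 0,"twist": 0},{"tx": 0.0137,"ty": 0.0259,"tz": 0,"twist": 0},{"tx": 0.0137,"ty": 0.0259,"tz": 0,"twist": 0},{"tx": 0.0137,"ty": 0.0259,"tz": 0,"twist": 0},{"tx": 0,"ty": 0,"tz": 0,"twist": 0},{"tx": 0,"ty": 0,"tz": 0.03,"twist": 0},{"tx": 0,"ty": 0,"tz": 0.03,"twist": 0},{"tx": 0,"ty": 0,"tz": 0,"twist": 0},{"tx": 0,"ty": 0,"tz": 0,"twist": 0}]'

```text
clock: 36.9
position: [0.6471, -0.1264, 0.0945]
ee_rot: [-2.421, -1.999, 0.003]
force: [0.4, -0.7, -0.4]
width: 0.105
gripper_force: 15.0
```

```bash
python3 - <<'E'
from h import *
s=arm.observe();print(s["position"],s["width"])
go(.6475,-.1260,.0482,-.19)
im=arm.get_image("wrist");sc=arm.get_image("scene")
cv2.imwrite("pics/w11.png",cv2.resize(np.hstack([im[...,::-1],cv2.resize(sc[270:420,170:370,::-1],(640,480))]),(800,300)))
E
```

```text
[ 0.64710677 -0.12637987  0.09452457] 0.10533206774803917
tool shift mm [ 0.5  0.4 46.3] twist(+ about tool z) units -0.0004 yaw now -0.191 j7 -0.233 M [[0.189, 0.982, -0.003], [0.982, -0.189, 0.0], [-0.0, -0.003, -1.0]]
```

View pics/w11.png

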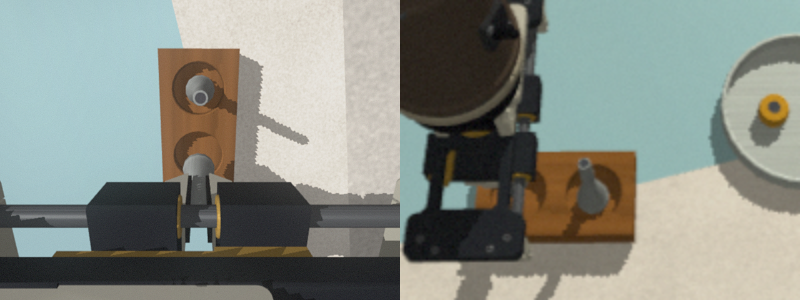

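The long piece stands centred in the far pocket at (200,90). The short one, at (198,165), is above the near pocket. Lowering it now.

Emit:
move_arm --motion '[{"tx": 0,"ty": 0,"tz": 0.02,"twist": 0},{"tx": 0,"ty": 0,"tz": 0.01,"twist": 0},{"tx": 0,"ty": 0,"tz": 0.006,"twist": 0},{"tx": 0,"ty": 0,"tz": 0.005,"twist": 0},{"tx": 0,"ty": 0,"tz": 0.002,"twist": 0},{"tx": 0,"ty": 0,"tz": 0,"twist": 0},{"tx": 0,"ty": 0,"tz": 0,"twist": 0},{"tx": 0,"ty": 0,"tz": 0,"twist": 0}]'

```text
clock: 37.8
position: [0.6486, -0.1262, 0.0527]
ee_rot: [2.422, 2.0, 0.001]
force: [0.3, 0.6, -1.0]
width: 0.099
gripper_force: 15.0
```

Emit:
move_arm --motion '[{"tx": 0,"ty": 0,"tz": 0.0025,"twist": 0},{"tx": 0,"ty": 0,"tz": 0,"twist": 0},{"tx": 0,"ty": 0,"tz": 0.001,"twist": 0},{"tx": 0,"ty": 0,"tz": 0,"twist": 0},{"tx": 0,"ty": 0,"tz": 0,"twist": 0}]'

```text
clock: 38.3
position: [0.6483, -0.1262, 0.0488]
ee_rot: [-2.423, -2.0, 0.0]
force: [0.5, -0.0, -1.8]
width: 0.105
gripper_force: 15.0
```

Emit:
move_arm --motion '[{"tx": 0,"ty": 0,"tz": 0.0008,"twist": 0},{"tx": 0,"ty": 0,"tz": 0,"twist": 0},{"tx": 0,"ty": 0,"tz": 0,"twist": 0}]'

```text
clock: 38.6
position: [0.6485, -0.1262, 0.0483]
ee_rot: [2.422, 2.0, 0.0]
force: [0.6, -0.4, 1.6]
width: 0.102
gripper_force: 15.0
```

Contact. Releasing and rising.

Emit:
move_arm --motion '[{"tx": 0,"ty": 0,"tz": 0,"twist": 0},{"tx": 0,"ty": 0,"tz": 0,"twist": 0},{"tx": 0,"ty": 0,"tz": 0,"twist": 0},{"tx": 0,"ty": 0,"tz": 0,"twist": 0},{"tx": 0,"ty": 0,"tz": 0,"twist": 0},{"tx": 0,"ty": 0,"tz": 0,"twist": 0},{"tx": 0,"ty": 0,"tz": -0.02,"twist": 0},{"tx": 0,"ty": 0,"tz": -0.04,"twist": 0},{"tx": 0,"ty": 0,"tz": -0.04,"twist": 0},{"tx": 0,"ty": 0,"tz": -0.04,"twist": 0},{"tx": -0.04,"ty": 0,"tz": 0,"twist": 0},{"tx": -0.04,"ty": 0,"tz": 0,"twist": 0}]' --gripper -0.5

```text
clock: 39.8
position: [0.6344, -0.2042, 0.1902]
ee_rot: [2.417, 2.003, 0.004]
force: [0.1, -0.7, -0.1]
width: 0.752
gripper_force: 0.0
```

Emit:
move_arm --motion '[{"tx": -0.04,"ty": -0.03,"tz": 0,"twist": 0},{"tx": -0.04,"ty": -0.03,"tz": 0,"twist": 0},{"tx": -0.04,"ty": -0.03,"tz": 0,"twist": 0},{"tx": 0,"ty": 0,"tz": 0,"twist": 0},{"tx": 0,"ty": 0,"tz": 0,"twist": 0}]'

```text
clock: 40.3
position: [0.521, -0.307, 0.1883]
ee_rot: [2.426, 1.996, -0.0]
force: [0.3, 1.0, -0.5]
width: 0.749
gripper_force: 0.0
```

```bash
python3 - <<'E'
from h import *
for n in("mouthpiece_long","mouthpiece_short","cap_tall","cap_flat","tuning_slide","amber_bottle","white_jar"): im=see(n,None,"scene",1)
cv2.imwrite("pics/end.png",cv2.resize(im[130:420,180:560],(800,600)))
E
```

```text
mouthpiece_long 0.75 [264. 368.] [[654.8 -69.6]]
mouthpiece_short 0.74 [230. 370.] [[ 646.5 -127. ]]
cap_tall 0.66 [356. 325.] [[609.5 102.6]]
cap_flat 0.72 [386. 327.] [[624.2 154.1]]
tuning_slide 0.81 [462. 269.] [[539.4 329. ]]
amber_bottle 0.81 [466. 189.] [[357.5 405.6]]
white_jar 0.97 [470. 350.] [[694.5 283.7]]
```

View pics/end.png

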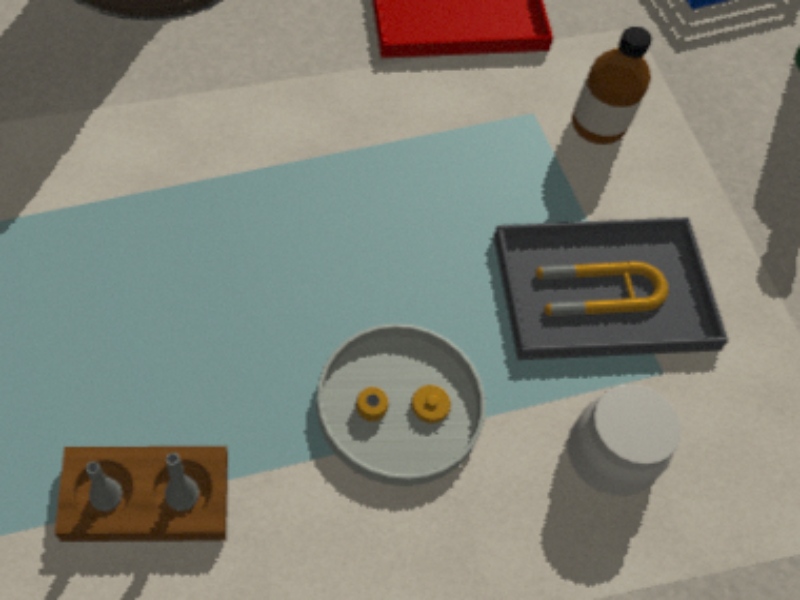

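Both mouthpieces stand in their pockets at (105,490) and (180,490). The caps are in the dish at (372,403) and (431,403), and the slide is flat in the grey tray at (600,287). The bottle and jar have not moved.

```bash
python3 -c "
from cell import arm
print(arm.sign_off())"
```

```text
the job is handed in; nothing more can be done
None
```

All five parts are in place and released: both mouthpieces in the stand, both caps in the dish, and the slide in the grey tray. The bottle and jar are undisturbed, and the job is handed in (no verdict was returned).

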